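# Put the packing plates away in their latched case

## Task

Put the grey ground-steel packing plates that lie about on the bench (two to four of them) back in their green case: swing the latch free, open the lid, and lay every plate flat and square on the pile in the nest, in any order, then shut the lid fully and swing the latch fully home again. The plates are ground flat and nobody knows how high the pile stands, so lower each plate until you feel it touch and only then let go; never drop or ram one onto the pile. Leave the other things on the bench where they are.

Things in the scene. Friction and masses are not known exactly. Their poses are not given: they have to be found in the camera images.
- plate_a_center (a point): grey ground-steel packing plate, 90 x 50 mm and 10 mm thick, about 350 g, with two small dark screw holes; this point is its centre (half-way up). Its own x runs along the 90 mm, y along the 50 mm, z is its thickness. It may be absent (None).
- plate_b_center (a point): grey ground-steel packing plate, 90 x 50 mm and 12 mm thick, about 420 g, with two small dark screw holes; this point is its centre (half-way up). Its own x runs along the 90 mm, y along the 50 mm, z is its thickness. It may be absent (None).
- plate_c_center (a point): grey ground-steel packing plate, 90 x 50 mm and 12 mm thick, about 420 g, with two small dark screw holes; this point is its centre (half-way up). Its own x runs along the 90 mm, y along the 50 mm, z is its thickness. It may be absent (None).
- plate_d_center (a point): grey ground-steel packing plate, 90 x 50 mm and 14 mm thick, about 490 g, with two small dark screw holes; this point is its centre (half-way up). Its own x runs along the 90 mm, y along the 50 mm, z is its thickness. It may be absent (None).
- case: green steel case, fast on the bench: low tray 132 x 132 mm, walls 34 mm high, under a deep lid (134 x 134 mm) that reaches 84 mm above the bench when shut. Origin: centre of its underside, on the bench. x points from its front (latch, lift bow) to its hinge side, z up. In it stands a pile of the same plates, its top anywhere from 8 to 26 mm above the tray floor (height not known).
- nest (a point): middle of the nest of the pile, on the tray floor, 4 mm above the bench, axes as the case. The 90 mm of a plate go along x. At both ends of the pile stands a dark channel, top 80 mm above the bench, with 5 mm play all round a plate, its top flared 4 mm wider. It wraps the last 12 mm of the long sides; between, the sides are open: 38 mm free beside a plate, then the tray wall (34 mm high).
- lid (a joint): hinge of the deep lid on the case's back rim (case x = 66 mm, z = 34 mm, axis along y): 0 shut, grows as the front is lifted up and back, stop at 1.6 (just past upright). Stiff: stays where it is left; about 7 N at the bow lifts it.
- lid_bar (a point): middle of the round cross bar (10 mm thick, 60 mm long, along the case's y) of the lift bow on the lid's front. Lid shut: at case x = -107, y = -22, z = 62 mm, 40 mm in front of the lid, 35 mm free behind it for a finger. It moves with the lid: when shut 173 mm in front of and 28 mm above the hinge line. Being round, it can turn between the fingers.
- latch (a joint): latch lever that swings level about an upright pivot at the case's front (case x = -92, y = 42 mm). 0: fully home, its nose lies over the lid's keeper tongue and holds the lid shut. Grows as the knob swings away from the lift bow to the case's +y side; nose clear of the lid from 1.25 on, stop at 1.75. Takes about 1 N at the knob and stays where it is left.
- latch_knob (a point): upright black knob at the outer end of the latch lever, 14 mm across, from 43 to 94 mm above the bench, 50 mm from the pivot; this point lies on its axis 73 mm above the bench. Latch home: the knob is straight in front of the pivot (toward the case's -x). Open from above.
- tin: bystander: open tin with a blue band, 74 mm across, 88 mm high; origin at the centre of its underside
- flange_nut: bystander: dark flange nut, 31 mm across, 15 mm high; origin at the centre of its underside
- bolt: bystander: dark hex bolt lying on its side, 52 mm long; origin at its middle on the bench
There are look-alikes about, which are no part of the job. What is shaped like the part that bears plate_c_center but blue is not meant. What is shaped like the part that bears plate_a_center but purple is not meant.

How it is judged (in metres and radians):
On the way, in this order (a step that is already met when the one before it is completed fails the run):
1. the latch is swung clear of the shut lid (value of joint latch above 1.25 rad and value of joint lid below 0.1 rad), for 0.2 s.
2. the lid is open, close to upright (value of joint lid above 1.2 rad), for 0.2 s.
3. every plate lies flat and square on the pile in the nest, let go and at rest, with the lid still open (horizontal distance between each of plate_a_center, plate_b_center, plate_c_center, plate_d_center and nest below 0.012 m and angle between each of plate_a_center, plate_b_center, plate_c_center, plate_d_center's own z axis and vertical below 0.06 rad and angle between the x axis of each of plate_a_center, plate_b_center, plate_c_center, plate_d_center and the x axis of case, either way round below 0.15 rad and z of each of plate_a_center, plate_b_center, plate_c_center, plate_d_center in the frame of case below 0.079 m and contact force between each of plate_a_c0, plate_b_c0, plate_c_c0, plate_d_c0 and the fingers below 0.05 N and value of joint lid above 1 rad), for 0.3 s.
4. the lid is shut (value of joint lid below 0.05 rad), for 0.2 s.
5. the latch is home again (value of joint latch below 0.2 rad), for 0.2 s.
At the end, for the whole second after the job is handed in: every plate that was there lies in the nest within 12 mm of its middle, tilted under 0.06 rad, turned under 0.15 rad, at rest; lid shut to under 0.05 rad, latch home to under 0.2 rad; robot clear (horizontal distance between each of plate_a_center, plate_b_center, plate_c_center, plate_d_center and nest below 0.012 m and angle between each of plate_a_center, plate_b_center, plate_c_center, plate_d_center's own z axis and vertical below 0.06 rad and angle between the x axis of each of plate_a_center, plate_b_center, plate_c_center, plate_d_center and the x axis of case, either way round below 0.15 rad and z of each of plate_a_center, plate_b_center, plate_c_center, plate_d_center in the frame of case below 0.079 m and contact force between each of plate_a_c0, plate_b_c0, plate_c_c0, plate_d_c0 and the fingers below 0.05 N and value of joint lid below 0.05 rad and value of joint latch below 0.2 rad); the robot touches nothing.
It fails at once if a plate is let fall onto the pile (free fall over the nest, faster than 0.4 m/s) ((horizontal distance between plate_a_center and nest below 0.03 m and contact force between plate_a_c0 and anything else below 0.01 N and linear speed of plate_a above 0.4 m/s) or (horizontal distance between plate_b_center and nest below 0.03 m and contact force between plate_b_c0 and anything else below 0.01 N and linear speed of plate_b above 0.4 m/s) or (horizontal distance between plate_c_center and nest below 0.03 m and contact force between plate_c_c0 and anything else below 0.01 N and linear speed of plate_c above 0.4 m/s) or (horizontal distance between plate_d_center and nest below 0.03 m and contact force between plate_d_c0 and anything else below 0.01 N and linear speed of plate_d above 0.4 m/s)).
It fails at once if a plate is rammed onto the pile with more than 60 N (contact force between pile_c4 and anything else above 60 N).
It fails at once if the tin, the flange nut or the bolt is moved more than 4 cm (distance of any of tin, flange_nut, bolt from where it was at the start of the episode above 0.04 m).
Of plate_a, plate_b, plate_c, plate_d only 2 to 4 are there at a start; the rules pass over those that are not, and their reading is None.
At some moment in a run one of plate_a, plate_b, plate_c, plate_d may be knocked a few centimetres aside while the robot is not near it.
It also fails if it takes over 210 s, if anything falls off the work surface, if the arm or the gripper's body presses on something with over 40 N, if the wrist force passes 120 N, or if a joint passes its speed limit or range.

## Robot

A 7-joint arm with a two-finger parallel gripper is mounted at the origin on the work surface; the furniture and walls round the work are solid. World frame = base frame: x ahead of the robot, y to its left, z up, the work surface at z = 0. Lengths are in m, angles in degrees, forces in N, time in s.
With the tool pointing down it reaches from about 0.4 to 0.925 m from the base axis. Payload 4.1 kg.
Tool frame: the origin (TCP) lies midway between the tips of the shut fingers; the grasp point (between the pads) lies robot.tcp_to_grasp behind it (robot.tcp_to_grasp is the distance from the TCP to the grasp point, in m); z points along the fingers, y is the line along which they close (so a half turn about z gives the same grasp; the last joint's range is limited). The gripper opens to 85 mm and grips with 20 to 120 N. Pads are 22 mm wide; open, the fingers measure 114 mm over their backs; the gripper's body (76 mm by 85 mm) begins 54 mm behind the grasp point. The pads swing forward as they close: fully open they stand 13 mm farther back than shut.
Start: joints at [-75.745, 22.827, 2.584, 88.041, -1.071, 69.15, -2.905], TCP at [0.222, 0.611, 0.231] pointing down, gripper open.
Joint ranges: [-161.44, 161.44], [-28.35, 127.94], [-78.24, 83.42], [0, 140.83], [-78.03, 258.03], [13.02, 114.36], [-168.23, 168.23]. Speed limits (degrees/s): [147.25, 147.25, 180, 180, 180, 180, 180].

## Interface

Orientations are given as [roll, pitch, yaw] about the fixed x, y, z axes, in that order (R = Rz(yaw) Ry(pitch) Rx(roll)).
In Python, from plant import robot, read_camera gives the robot as it stands. The module is installed in compiled form; this text tells all that it offers.
- The arm moves only by the tool send_rows, never from a script. Its argument "deltas" is a list of rows, each an object with "xyz": the shift along the world's x, y, z in mm, a list of three; "dr": the turn, a rotation vector about the world's x, y, z in rad, a list of three; "fingers": the finger opening in mm, from 0 to 85.4. A call has 1 to 12 rows; each row shifts and turns the commanded pose from where the row before left it; what a row does not reach is not made up. A row lasts 1/8 s, in which the tool goes at most 62.5 mm and 10.7 degrees, less where a joint would pass 70% of its speed; a pose out of reach is approached as far as the arm can. A call is refused whole if a number of a shift passes 62.5 or a number of a turn 0.188, either way. A call with a gripper value outside its range is refused whole. The fingers move at their own pace and stop on an object; "squeeze" is the grip in N (left out, the last holds). Time passes only in rows, so rows that do not move let the fingers close. It gives the time, the measured TCP pose, the force, the opening and the grip force at its end, in the units of the state.
- robot.sense(): the state, without advancing time (a new reading comes with each control period).
- read_camera(name): name is "side" or "top"; returns a dict with "color" (420x560x3 uint8, red, green, blue), "fx", "fy", "cx", "cy" (pixels), "R" (3x3) and "t" (3): a world point X has camera coordinates R X + t. Camera axes: x right, y down, z forward; pixel columns grow to the right and rows downward; lengths in m; the calibration is good to about 2 mm. A picture is of the moment at which its call begins. There is no depth.
- robot.finish_job(): hands the job in; it is judged then, once.
The state is a dict: "t": time; "qpos": joint angles; "qvel": joint speeds; "joint_efforts": joint torques, N m; "position": TCP position; "orientation": TCP orientation; "ft_force": force on the tool from outside, world axes, zero at the start; "wrist_torque": the same for the moment, N m; "grip_width": finger opening in m; "gripper_force": force on a finger pad.
Only numpy, scipy, OpenCV 4.12 (cv2) and the standard library are available. Lean on these libraries where they do the work, as an engineer would, in place of code of your own. Each camera call takes 0.05 s, during which the arm holds its last target. There are 200 camera calls.

## Working session

There is one attempt and no reset: what is moved stays moved. The work goes in short steps, Python scripts to look and compute and a tool call to move; the robot and the scene stay as the last step left them, time stands still between calls to the robot, and variables do not carry over. Pictures are saved under pics/ and viewed, at most 14 in all, crops included, and the job is handed in when it is done.

Besides the shell and the picture viewer there is one more tool, called after ">>>" in YAML: its name, and indented under it one key for each argument. send_rows: Moves the arm, as the interface text tells. Its arguments: {"type":"object","properties":{"deltas":{"type":"array","items":{"type":"object","properties":{"xyz":{"type":"array","items":{"type":"number"}},"dr":{"type":"array","items":{"type":"number"}},"fingers":{"type":"number"}}}},"squeeze":{"type":"number"}},"required":["deltas"]}

```bash
mkdir -p pics; cat > h.py <<'E'
import numpy as np, cv2
from plant import robot, read_camera
def snap(tag, names=("top","side")):
    d={}
    for n in names:
        c=read_camera(n); d[n]=c
        cv2.imwrite(f"pics/{tag}_{n}.png", c["color"][:,:,::-1])
        np.savez(f"pics/{tag}_{n}.npz", **c)
    return d
def load(tag,n): return dict(np.load(f"pics/{tag}_{n}.npz"))
def proj(c,X):
    p=np.atleast_2d(X)@c["R"].T+c["t"]
    return np.c_[p[:,0]/p[:,2]*c["fx"]+c["cx"],p[:,1]/p[:,2]*c["fy"]+c["cy"]]
def back(c,uv,z):
    uv=np.atleast_2d(uv).astype(float); o=-c["R"].T@c["t"]
    d=np.c_[(uv[:,0]-c["cx"])/c["fx"],(uv[:,1]-c["cy"])/c["fy"],np.ones(len(uv))]@c["R"]
    return o+d*((z-o[2])/d[:,2])[:,None]
E
python3 - <<'E'
from h import *
np.set_printoptions(precision=3,suppress=True)
d=snap("a")
for n in d: print(n,-d[n]["R"].T@d[n]["t"],d[n]["R"].tolist(),d[n]["fx"])
print(robot.sense(),robot.tcp_to_grasp)
E
```

```text
top [ 0.389 -0.094  1.164] [[0.02738945247269025, -0.9996247698169269, 0.00037075827951683085], [-0.9892718693896878, -0.027159024151275274, -0.14353938776998637], [0.143495596892303, 0.003564684503015809, -0.989644535526224]] 383.66365097393617
side [-0.417  0.155  1.384] [[-0.2508476145095322, -0.9679932045369349, -0.008039295068127136], [-0.7568790243362951, 0.20130304144540617, -0.6217806912606461], [0.6034978184008744, -0.1498874293433053, -0.783150139954173]] 488.9585947919808
{'t': 0.1, 'qpos': array([-75.745,  22.87 ,   2.579,  88.105,  -1.072,  69.15 ,  -2.904]), 'qvel': array([ 0.067, -0.11 ,  0.005, -0.199,  0.064, -0.039, -0.015]), 'joint_efforts': array([  0.003, -47.626,   1.37 , -25.495,   0.012,   0.005,   0.   ]), 'position': array([0.221, 0.611, 0.23 ]), 'orientation': array([-179.9  ,    0.006,  160.081]), 'ft_force': array([-0.422,  0.239,  0.177]), 'wrist_torque': array([-0.017,  0.008,  0.023]), 'gripper_force': 0.0, 'grip_width': 0.08545908709750304} 0.0187
```

View pics/a_top.png

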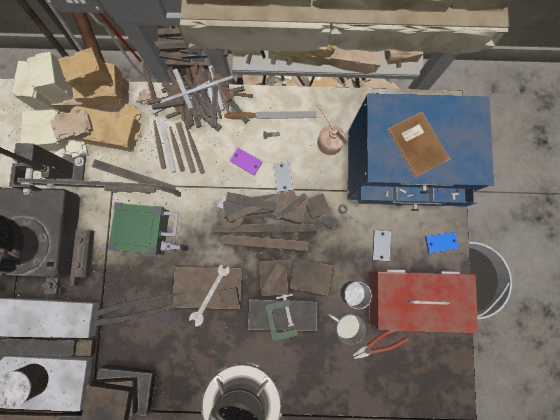

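View pics/a_side.png

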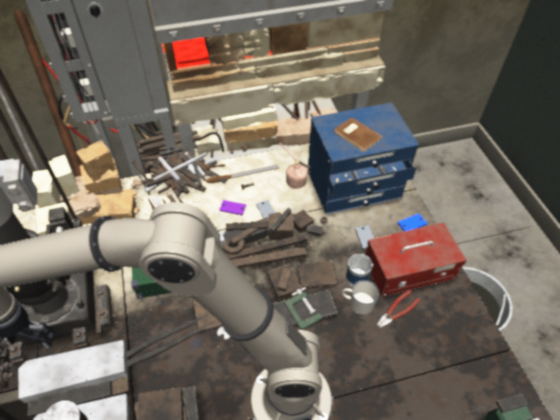

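The top view shows the green case at (140,228) with its bow and latch facing right (toward -y). There are grey plates at (282,177) and (381,245), and possibly a bit of grey at (222,203). The blue and purple look-alikes are at (441,242) and (246,160).

```bash
python3 - <<'E'
from h import *
np.set_printoptions(precision=3,suppress=True)
c=load("a","top"); im=c["color"][:,:,::-1]
A=cv2.resize(im[190:270,95:195],None,fx=4,fy=4,interpolation=cv2.INTER_CUBIC)
B=cv2.resize(im[150:270,205:405],None,fx=4,fy=4,interpolation=cv2.INTER_CUBIC)
cv2.imwrite("pics/z1.png",A);cv2.imwrite("pics/z2.png",B)
for n,p in dict(p1=(282,177),p2=(381,245),gr=(222,203),case=(140,228),nut=(343,209),bolt=(271,134),tin=(356,293)).items(): print(n,back(c,p,0.01))
E
```

```text
p1 [[ 0.663 -0.097  0.01 ]]
p2 [[ 0.462 -0.4    0.01 ]]
gr [[0.577 0.083 0.01 ]]
case [[0.494 0.327 0.01 ]]
nut [[ 0.569 -0.285  0.01 ]]
bolt [[ 0.8   -0.059  0.01 ]]
tin [[ 0.319 -0.325  0.01 ]]
```

View pics/z1.png

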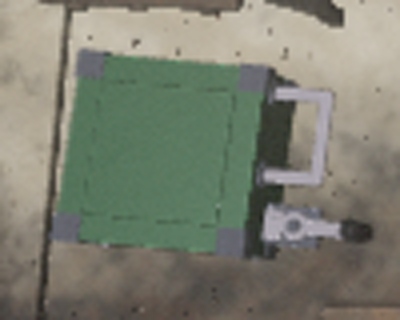

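View pics/z2.png

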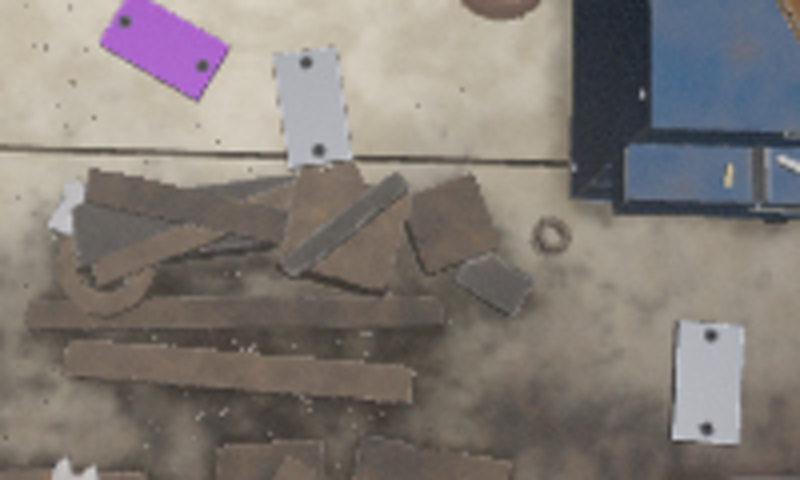

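The case crop shows the lid corners at about (78,48), (270,65), (245,258) and (53,240), the bow bar around (322,138) and the knob at (357,231). Only two grey plates lie free; the white sliver by the scrap still needs a colour check. Next I'll fit the poses.

```bash
cat >> h.py <<'E'
def plates(c, z=0.012, roi=None):
    """grey-blue bright plates -> list of (world centre, yaw deg of long axis, size)"""
    im=c["color"].astype(int); r,g,b=im[...,0],im[...,1],im[...,2]
    m=((b-r>3)&(b-r<45)&(r>140)&(abs(g-r)<25)).astype(np.uint8)
    out=[]
    for k in cv2.findContours(m,cv2.RETR_EXTERNAL,cv2.CHAIN_APPROX_NONE)[0]:
        if cv2.contourArea(k)<200: continue
        w=back(c,k[:,0,:],z)[:,:2]*1000
        (cx,cy),(a,b2),an=cv2.minAreaRect(w.astype(np.float32))
        if b2>a: a,b2,an=b2,a,an+90
        if 70<a<115 and 35<b2<70: out.append((cx,cy,(an+90)%180-90,a,b2,k[:,0,:].mean(0)))
    return out
E
python3 - <<'E'
from h import *
from scipy.optimize import least_squares
np.set_printoptions(precision=2,suppress=True)
c=load("a","top")
f=lambda p:np.array(p,float)/4+[95,190]-0.4
obs=f([(78,48),(270,65),(245,258),(53,240),(322,93),(322,182),(357,231)])
# case pts: image upper-left = hinge side(+x), -y
P=np.array([(67,-67,84),(-67,-67,84),(-67,67,84),(67,67,84),(-112,-54,62),(-112,10,62),(-142,42,94)])/1000.
def W(q):
    cs,sn=np.cos(q[2]),np.sin(q[2]); return np.c_[q[0]+cs*P[:,0]-sn*P[:,1],q[1]+sn*P[:,0]+cs*P[:,1],P[:,2]]
r=least_squares(lambda q:(proj(c,W(q))-obs).ravel(),[.49,.33,1.57],loss="soft_l1")
print(r.x[:2]*1000,np.degrees(r.x[2]));print(proj(c,W(r.x))-obs)
for p in plates(c): print(np.array(p[:5]),p[5])
for uv in[(282,177),(381,240),(222,203),(221,201),(223,206)]: print(uv,c["color"][uv[1],uv[0]])
E
```

```text
[487.35 314.85] 86.95014977138851
[[ 0.53  0.95]
 [-0.82  0.44]
 [-0.52 -0.68]
 [ 0.   -0.05]
 [ 3.34  0.27]
 [ 0.71 -0.01]
 [-1.73 -0.89]]
[ 461.74 -401.28   -3.47   88.2    48.61] [381.59 245.44]
[664.73 -98.98   9.26  87.5   47.54] [282.7  176.63]
(282, 177) [178 179 184]
(381, 240) [176 178 184]
(222, 203) [176 173 174]
(221, 201) [187 186 187]
(223, 206) [126 122 120]
```

```bash
python3 - <<'E'
from h import *
from scipy.optimize import least_squares
np.set_printoptions(precision=2,suppress=True)
c=load("a","top")
f=lambda p:np.array(p,float)/4+[95,190]-0.4
obs=f([(78,48),(271,66),(245,258),(53,240),(332,91),(321,185),(357,231)])
P=np.array([(67,-67,84),(-67,-67,84),(-67,67,84),(67,67,84),(-112,-54,62),(-112,10,62),(-142,42,94)])/1000.
def W(q,P=P):
    cs,sn=np.cos(q[2]),np.sin(q[2]); return np.c_[q[0]+cs*P[:,0]-sn*P[:,1],q[1]+sn*P[:,0]+cs*P[:,1],P[:,2]]
r=least_squares(lambda q:(proj(c,W(q))-obs).ravel(),[.49,.33,1.5],loss="soft_l1")
print(r.x[:2]*1000,np.degrees(r.x[2]));print(proj(c,W(r.x))-obs)
Q=np.array([(-107,-22,62),(-142,42,73),(-92,42,73),(0,0,0)])/1000.
print(W(r.x,Q)*1000)
im=np.ascontiguousarray(c["color"][:,:,::-1])
g=cv2.inRange(cv2.cvtColor(im,cv2.COLOR_BGR2HSV),(45,50,40),(80,255,255))[190:270,95:195]
n=cv2.findNonZero(g); print(cv2.minAreaRect(n))
E
```

```text
[487.19 314.57] 86.77019826221535
[[ 0.71  0.94]
 [-0.91  0.32]
 [-0.5  -0.55]
 [ 0.04 -0.08]
 [ 0.97  0.96]
 [ 1.03 -0.58]
 [-1.7  -0.67]]
[[503.12 206.5   62.  ]
 [437.25 175.16  73.  ]
 [440.07 225.08  73.  ]
 [487.19 314.57   0.  ]]
((42.52049255371094, 38.27458953857422), (53.0539436340332, 46.62590789794922), 5.19442892074585)
```

>>> send_rows:
  deltas:
    - {"xyz": [24,-48.6,-3],"dr": [0,0,0.0322],"fingers": 40}
    - {"xyz": [24,-48.6,-3],"dr": [0,0,0.0322],"fingers": 40}
    - {"xyz": [24,-48.6,-3],"dr": [0,0,0.0322],"fingers": 40}
    - {"xyz": [24,-48.6,-3],"dr": [0,0,0.0322],"fingers": 40}
    - {"xyz": [24,-48.6,-3],"dr": [0,0,0.0322],"fingers": 40}
    - {"xyz": [24,-48.6,-3],"dr": [0,0,0.0322],"fingers": 40}
    - {"xyz": [24,-48.6,-3],"dr": [0,0,0.0322],"fingers": 40}
    - {"xyz": [24,-48.6,-3],"dr": [0,0,0.0322],"fingers": 40}
    - {"xyz": [24,-48.6,-3],"dr": [0,0,0.0322],"fingers": 40}
    - {"xyz": [0,0,0],"dr": [0,0,0],"fingers": 40}
    - {"xyz": [0,0,0],"dr": [0,0,0],"fingers": 40}

```text
t: 1.48
position: [0.4371, 0.1743, 0.2041]
orientation: [180.0, -0.0, 176.7]
ft_force: [-0.2, 0.5, 0.8]
grip_width: 0.0398
gripper_force: 0.0
```

```bash
python3 - <<'E'
from h import *
d=snap("b"); A=d["top"]["color"][190:270,90:200,::-1];B=d["side"]["color"][:,:,::-1]
u=proj(d["side"],[.45,.25,.05])[0].astype(int); B=B[u[1]-70:u[1]+70,max(u[0]-90,0):u[0]+90]
print(u)
cv2.imwrite("pics/z3.png",np.hstack([cv2.resize(A,(400,400*80//110)),cv2.resize(B,(400,400*140//180))[:290]]))
E
```

```text
[176 275]
```

View pics/z3.png

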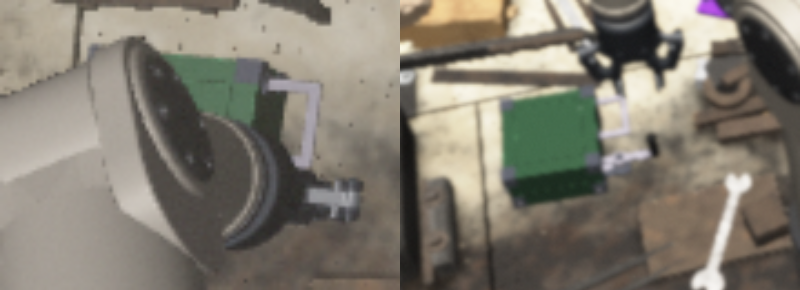

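The side crop shows the shut lid with its corners at about (503,103), (589,90), (600,162) and (510,175), and the knob at (653,146). The gripper is above and to the right, clear of everything. I'll fit both views jointly.

```bash
python3 - <<'E'
from h import *
from scipy.optimize import least_squares
np.set_printoptions(precision=2,suppress=True)
c=load("a","top"); s=load("b","side")
f=lambda p:np.array(p,float)/4+[95,190]-0.4
obs=f([(78,48),(271,66),(245,258),(53,240),(332,91),(321,185),(357,231)])
P=np.array([(67,-67,84),(-67,-67,84),(-67,67,84),(67,67,84),(-112,-54,62),(-112,10,62),(-142,42,94)])/1000.
os=(np.array([(103,100),(189,89),(200,163),(109,175),(225,97),(228,134),(253,144)])/2.222)+[86,205]-.3
Ps=P.copy(); Ps[6,2]=.08
def W(q,P):
    cs,sn=np.cos(q[2]),np.sin(q[2]); return np.c_[q[0]+cs*P[:,0]-sn*P[:,1],q[1]+sn*P[:,0]+cs*P[:,1],P[:,2]]
R=lambda q:np.r_[proj(c,W(q,P))-obs,proj(s,W(q,Ps))-os]
r=least_squares(lambda q:R(q).ravel(),[.49,.33,1.5],loss="soft_l1")
print(r.x[:2]*1000,np.degrees(r.x[2]));print(R(r.x))
Q=np.array([(-107,-22,62),(-142,42,73),(-92,42,73)])/1000.
print(W(r.x,Q)*1000)
E
```

```text
[487.52 314.19] 86.49678717823053
[[ 0.98  0.72]
 [-0.67  0.33]
 [-0.49 -0.57]
 [ 0.09 -0.32]
 [ 1.18  1.03]
 [ 1.13 -0.51]
 [-1.66 -0.55]
 [-1.4   0.6 ]
 [ 1.71 -1.17]
 [-0.24  0.5 ]
 [-3.36  2.54]
 [ 0.66  0.07]
 [ 1.08 -0.37]
 [-0.47 -1.1 ]]
[[502.94 206.05  62.  ]
 [436.92 175.02  73.  ]
 [439.98 224.93  73.  ]]
```

>>> send_rows:
  deltas:
    - {"xyz": [0,0,-45],"dr": [0,0,0],"fingers": 40}
    - {"xyz": [0,0,-45],"dr": [0,0,0],"fingers": 40}
    - {"xyz": [0,0,-30],"dr": [0,0,0],"fingers": 40}
    - {"xyz": [0,0,-26],"dr": [0,0,0],"fingers": 40}
    - {"xyz": [0,0,0],"dr": [0,0,0],"fingers": 40}
    - {"xyz": [0,0,0],"dr": [0,0,0],"fingers": 8}
    - {"xyz": [0,0,0],"dr": [0,0,0],"fingers": 8}
    - {"xyz": [0,0,0],"dr": [0,0,0],"fingers": 8}
    - {"xyz": [0,0,0],"dr": [0,0,0],"fingers": 8}
  squeeze: 20

```text
t: 2.7
position: [0.4385, 0.1757, 0.0595]
orientation: [179.8, 0.1, 176.7]
ft_force: [-0.1, 5.3, 2.3]
grip_width: 0.0131
gripper_force: 21.9
```

>>> send_rows:
  deltas:
    - {"xyz": [-6.4,2.8,0],"dr": [0,0,0],"fingers": 8}
    - {"xyz": [-6.3,1.7,0],"dr": [0,0,0],"fingers": 8}
    - {"xyz": [-6,2.4,0],"dr": [0,0,0],"fingers": 8}
    - {"xyz": [-5.7,3.2,0],"dr": [0,0,0],"fingers": 8}
    - {"xyz": [-5.2,3.9,0],"dr": [0,0,0],"fingers": 8}
    - {"xyz": [-4.6,4.6,0],"dr": [0,0,0],"fingers": 8}
    - {"xyz": [-4,5.1,0],"dr": [0,0,0],"fingers": 8}
    - {"xyz": [-3.3,5.6,0],"dr": [0,0,0],"fingers": 8}
    - {"xyz": [-2.6,6,0],"dr": [0,0,0],"fingers": 8}
    - {"xyz": [-1.8,6.2,0],"dr": [0,0,0],"fingers": 8}
    - {"xyz": [-0.9,6.4,0],"dr": [0,0,0],"fingers": 8}
    - {"xyz": [-0.1,6.5,0],"dr": [0,0,0],"fingers": 8}

```text
t: 4.2
position: [0.3857, 0.2241, 0.0577]
orientation: [-179.6, -0.6, 176.6]
ft_force: [-7.7, -5.0, 12.0]
grip_width: 0.0134
gripper_force: 24.2
```

>>> send_rows:
  deltas:
    - {"xyz": [0,2,0],"dr": [0,0,0],"fingers": 8}
    - {"xyz": [0,0,0],"dr": [0,0,0],"fingers": 30}
    - {"xyz": [0,0,0],"dr": [0,0,0],"fingers": 30}
    - {"xyz": [0,0,20],"dr": [0,0,0],"fingers": 30}
    - {"xyz": [0,0,50],"dr": [0,0,0],"fingers": 30}
    - {"xyz": [20,-5,40],"dr": [0,0,0],"fingers": 30}
    - {"xyz": [50,-10,20],"dr": [0,0,0],"fingers": 30}
    - {"xyz": [45,-10,0],"dr": [0,0,0],"fingers": 30}
    - {"xyz": [0,0,0],"dr": [0,0,0],"fingers": 30}
    - {"xyz": [0,0,0],"dr": [0,0,0],"fingers": 30}

```text
t: 5.45
position: [0.5046, 0.2049, 0.1876]
orientation: [-180.0, -0.1, 176.7]
ft_force: [-0.7, 0.2, 0.4]
grip_width: 0.0296
gripper_force: 0.0
```

```bash
python3 - <<'E'
from h import *
d=snap("c",("side",)); B=d["side"]["color"][:,:,::-1][200:340,86:266]
cv2.imwrite("pics/z4.png",cv2.resize(B,(720,560)))
print(robot.sense()["position"],robot.sense()["orientation"])
E
```

```text
[0.50418956 0.20531117 0.18763578] [-1.79970552e+02 -1.18095001e-01  1.76733368e+02]
```

View pics/z4.png

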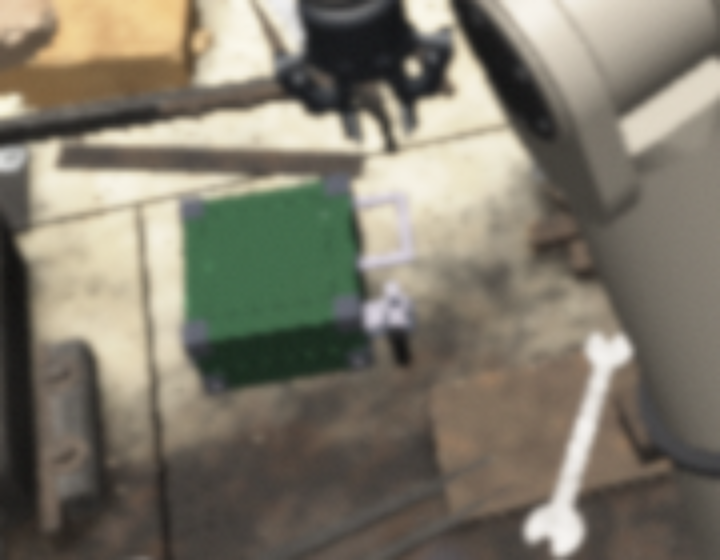

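The latch now points along +case y, with the knob at about (400,345). The bow is free. I'll check the angle numerically.

```bash
python3 - <<'E'
from h import *
s=load("c","side")
k=back(s,(400/4+86,347/4+200),.073)[0]*1000
x=np.array([.061,.998]);y=np.array([-.998,.061]);d=k[:2]-np.array([440,225]);print(k,d@x,d@y,np.arctan2(d@y,-(d@x)))
E
```

```text
[386.27293489 224.83543919  73.        ] -3.4415826569398744 53.609572766473406 1.5066871344978159
```

>>> send_rows:
  deltas:
    - {"xyz": [0,0,-50],"dr": [0,0,0],"fingers": 32}
    - {"xyz": [0,0,-40],"dr": [0,0,0],"fingers": 32}
    - {"xyz": [0,0,-30],"dr": [0,0,0],"fingers": 32}
    - {"xyz": [0,0,-24],"dr": [0,0,0],"fingers": 32}
    - {"xyz": [0,0,0],"dr": [0,0,0],"fingers": 32}
    - {"xyz": [0,0,0],"dr": [0,0,0],"fingers": 5}
    - {"xyz": [0,0,0],"dr": [0,0,0],"fingers": 5}
    - {"xyz": [0,0,0],"dr": [0,0,0],"fingers": 5}
    - {"xyz": [0,0,0],"dr": [0,0,0],"fingers": 5}
  squeeze: 50

```text
t: 6.62
position: [0.506, 0.2066, 0.0455]
orientation: [179.9, 0.1, 176.7]
ft_force: [-3.1, 4.7, 5.9]
grip_width: 0.008
gripper_force: 49.2
```

>>> send_rows:
  deltas:
    - {"xyz": [0.3,4.6,20.5],"dr": [0,0,0],"fingers": 5}
    - {"xyz": [0.4,7,19.8],"dr": [0,0,0],"fingers": 5}
    - {"xyz": [0.6,9.3,18.8],"dr": [0,0,0],"fingers": 5}
    - {"xyz": [0.7,11.5,17.6],"dr": [0,0,0],"fingers": 5}
    - {"xyz": [0.8,13.6,16.1],"dr": [0,0,0],"fingers": 5}
    - {"xyz": [0.9,15.4,14.3],"dr": [0,0,0],"fingers": 5}

```text
t: 7.38
position: [0.5093, 0.262, 0.1505]
orientation: [-179.6, -0.1, 176.5]
ft_force: [0.5, -7.2, -2.0]
grip_width: 0.0082
gripper_force: 48.8
```

>>> send_rows:
  deltas:
    - {"xyz": [1,17,12.4],"dr": [0,0,0],"fingers": 5}
    - {"xyz": [1.1,18.4,10.3],"dr": [0,0,0],"fingers": 5}
    - {"xyz": [1.2,19.4,8],"dr": [0,0,0],"fingers": 5}
    - {"xyz": [1.2,20.2,5.6],"dr": [0,0,0],"fingers": 5}
    - {"xyz": [1.3,20.8,3.2],"dr": [0,0,0],"fingers": 5}
    - {"xyz": [1.3,21,0.6],"dr": [0,0,0],"fingers": 5}
    - {"xyz": [0.3,5,0],"dr": [0,0,0],"fingers": 5}
    - {"xyz": [0,0,0],"dr": [0,0,0],"fingers": 5}

```text
t: 8.38
position: [0.5174, 0.3884, 0.1942]
orientation: [180.0, 0.1, 176.7]
ft_force: [-2.4, -0.4, 8.6]
grip_width: 0.008
gripper_force: 53.1
```

>>> send_rows:
  deltas:
    - {"xyz": [0,0,0],"dr": [0,0,0],"fingers": 34}
    - {"xyz": [0,0,0],"dr": [0,0,0],"fingers": 34}
    - {"xyz": [0,0,30],"dr": [0,0,0],"fingers": 34}
    - {"xyz": [0,0,50],"dr": [0,0,0],"fingers": 80}
    - {"xyz": [15,-48.7,0],"dr": [0,0,0.022],"fingers": 80}
    - {"xyz": [15,-48.7,0],"dr": [0,0,0.022],"fingers": 80}
    - {"xyz": [15,-48.7,-10],"dr": [0,0,0.022],"fingers": 80}
    - {"xyz": [15,-48.7,-10],"dr": [0,0,0.022],"fingers": 80}
    - {"xyz": [15,-48.7,-10],"dr": [0,0,0.022],"fingers": 80}
    - {"xyz": [15,-48.7,-10],"dr": [0,0,0.022],"fingers": 80}
    - {"xyz": [15,-48.7,-10],"dr": [0,0,0.022],"fingers": 80}
    - {"xyz": [0,0,0],"dr": [0,0,0],"fingers": 80}
  squeeze: 70

```text
t: 9.88
position: [0.6216, 0.0402, 0.2205]
orientation: [-179.8, -0.1, -175.1]
ft_force: [-0.4, 0.1, -0.1]
grip_width: 0.0803
gripper_force: 0.0
```

```bash
python3 - <<'E'
from h import *
np.set_printoptions(precision=2,suppress=True)
d=snap("d"); s=robot.sense(); print(s["position"],s["orientation"],s["qpos"])
for n in d:
  for p in plates(d[n]): print(n,np.array(p[:5]),p[5])
T=d["top"]["color"][170:300,60:190,::-1]; B=d["side"]["color"][190:330,70:210,::-1]
cv2.imwrite("pics/z5.png",np.hstack([cv2.resize(T,(400,400)),cv2.resize(B,(400,400))]))
E
```

```text
[0.62 0.05 0.22] [ 179.98   -0.05 -174.6 ] [-25.54  21.88  22.94  93.07  -9.1   66.95  94.89]
top [ 461.75 -401.15   -3.48   87.67   48.03] [381.57 245.44]
top [664.78 -99.11   9.59  87.81  47.57] [282.58 176.46]
side [490.43 316.07  86.34  85.15  50.56] [155.9 275.3]
```

View pics/z5.png

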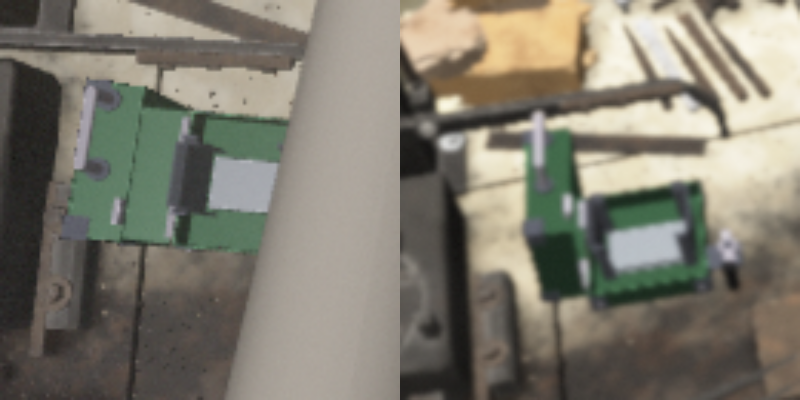

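The lid stands upright. The pile is visible in the nest at about (645,247) in the side half of the picture, square to the case, and both loose plates are unmoved. Next is plate 1.

>>> send_rows:
  deltas:
    - {"xyz": [14,-49,-30],"dr": [0,0,0.037],"fingers": 80}
    - {"xyz": [14,-49,-40],"dr": [0,0,0.036],"fingers": 80}
    - {"xyz": [15,-49,-40],"dr": [0,0,0],"fingers": 80}
    - {"xyz": [0,0,-30],"dr": [0,0,0],"fingers": 80}
    - {"xyz": [0,0,0],"dr": [0,0,0],"fingers": 80}
    - {"xyz": [0,0,0],"dr": [0,0,0],"fingers": 80}

```text
t: 10.72
position: [0.6649, -0.0936, 0.0858]
orientation: [180.0, 0.1, -170.1]
ft_force: [0.0, 0.2, 0.6]
grip_width: 0.08
gripper_force: 0.0
```

>>> send_rows:
  deltas:
    - {"xyz": [0,-5.3,0],"dr": [0,0,-0.005],"fingers": 64}
    - {"xyz": [0,0,-35],"dr": [0,0,0],"fingers": 64}
    - {"xyz": [0,0,-30],"dr": [0,0,0],"fingers": 64}
    - {"xyz": [0,0,-13],"dr": [0,0,0],"fingers": 64}
    - {"xyz": [0,0,-6],"dr": [0,0,0],"fingers": 64}
    - {"xyz": [0,0,-4],"dr": [0,0,0],"fingers": 64}
    - {"xyz": [0,0,0],"dr": [0,0,0],"fingers": 64}

```text
t: 11.6
position: [0.6642, -0.1013, -0.0028]
orientation: [-180.0, 0.1, -170.6]
ft_force: [-0.2, 0.2, 0.3]
grip_width: 0.0637
gripper_force: 0.0
```

>>> send_rows:
  deltas:
    - {"xyz": [0,1.5,0.5],"dr": [0,0,0],"fingers": 40}
    - {"xyz": [0,0,0],"dr": [0,0,0],"fingers": 40}
    - {"xyz": [0,0,0],"dr": [0,0,0],"fingers": 40}
    - {"xyz": [0,0,0],"dr": [0,0,0],"fingers": 40}
  squeeze: 70

```text
t: 12.1
position: [0.6644, -0.1002, -0.0017]
orientation: [-180.0, 0.1, -170.6]
ft_force: [-0.7, 0.4, 5.7]
grip_width: 0.048
gripper_force: 73.9
```

>>> send_rows:
  deltas:
    - {"xyz": [0,0,15],"dr": [0,0,0],"fingers": 40}
    - {"xyz": [0,0,45],"dr": [0,0,0],"fingers": 40}
    - {"xyz": [0,0,55],"dr": [0,0,0],"fingers": 40}
    - {"xyz": [0,0,55],"dr": [0,0,0],"fingers": 40}
    - {"xyz": [0,0,0],"dr": [0,0,0],"fingers": 40}

```text
t: 12.72
position: [0.667, -0.1005, 0.173]
orientation: [-179.9, 0.6, -170.6]
ft_force: [0.1, -0.1, -4.1]
grip_width: 0.0476
gripper_force: 73.7
```

>>> send_rows:
  deltas:
    - {"xyz": [-17.7,41.4,0],"dr": [0,0,-0.18],"fingers": 40}
    - {"xyz": [-17.7,41.4,0],"dr": [0,0,-0.18],"fingers": 40}
    - {"xyz": [-17.7,41.4,0],"dr": [0,0,-0.18],"fingers": 40}
    - {"xyz": [-17.7,41.4,0],"dr": [0,0,-0.18],"fingers": 40}
    - {"xyz": [-17.7,41.4,0],"dr": [0,0,-0.18],"fingers": 40}
    - {"xyz": [-17.7,41.4,0],"dr": [0,0,-0.18],"fingers": 40}
    - {"xyz": [-17.7,41.4,0],"dr": [0,0,-0.18],"fingers": 40}
    - {"xyz": [-17.7,41.4,0],"dr": [0,0,-0.18],"fingers": 40}
    - {"xyz": [-17.7,41.4,0],"dr": [0,0,-0.18],"fingers": 40}
    - {"xyz": [-17.7,41.4,0],"dr": [0,0,-0.176],"fingers": 40}
    - {"xyz": [0,0,0],"dr": [0,0,0],"fingers": 40}
    - {"xyz": [0,0,0],"dr": [0,0,0],"fingers": 40}

```text
t: 14.22
position: [0.4856, 0.3135, 0.1658]
orientation: [-179.9, 0.1, 86.6]
ft_force: [0.1, -0.5, -3.6]
grip_width: 0.0478
gripper_force: 73.7
```

```bash
python3 - <<'E'
from h import *
np.set_printoptions(precision=4,suppress=True)
d=snap("e"); s=robot.sense(); print(s["position"],s["orientation"],s["qpos"],s["ft_force"],s["wrist_torque"])
for n in d:
  for p in plates(d[n]): print(n,np.array(p[:5]),p[5])
T=d["top"]["color"][150:300,60:210,::-1]; B=d["side"]["color"][170:310,90:230,::-1]
cv2.imwrite("pics/z6.png",np.hstack([cv2.resize(T,(400,400)),cv2.resize(B,(400,400))]))
E
```

```text
[0.4867 0.3124 0.1664] [-179.9643    0.082    86.3924] [-69.4159  23.8422  42.0449 103.1463 -18.1501  60.0434 -24.1879] [-0.0588  0.0484 -2.8901] [-0.0779 -0.0063  0.0874]
top [ 461.8947 -401.0089   -3.8182   88.4711   48.3586] [381.5465 245.4302]
top [495.4852 343.2748  86.1221 113.7473  62.4063] [136.1527 228.0382]
side [490.6472 320.2349  86.5473  76.7649  50.4938] [154.7778 275.9683]
```

View pics/z6.png

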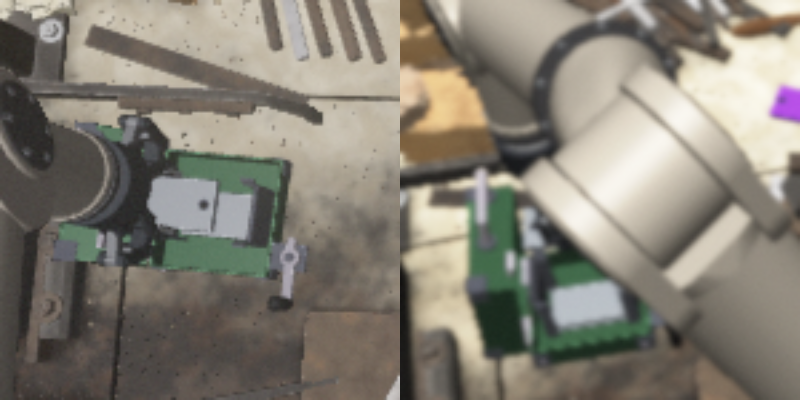

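The held plate is level and lines up with the pile in the top view: its front edge is at (217,206) and the pile's front edge at (251,217). I'll check that numerically.

```bash
python3 - <<'E'
from h import *
np.set_printoptions(precision=1,suppress=True)
c=load("e","top"); f=lambda p:np.array(p)*.375+[60,150]-.3
x=np.array([.061,.998]);y=np.array([-.998,.061]);n=np.array([487.5,314.2])
def rep(t,p,z):
    w=back(c,f(p),z)[0]*1000; d=w[:2]-n; print(t,w,d@x,d@y)
for z in(.178,.182): rep("held front mid",(217,206),z); rep("heldtop corner",(219,179),z); rep("heldbot corner",(215,233),z)
for z in(.018,.03): rep("pile front",(251,217),z); rep("pile c1",(253,193),z); rep("pile c2",(248,240),z)
rep("channel top front c1",(268,186),.08);rep("channel c2",(262,243),.08)
E
```

```text
held front mid [481.2 263.2 178. ] -51.27907167155379 3.1402668653302475
heldtop corner [507.6 263.3 178. ] -49.53666537643641 -23.154880781877687
heldbot corner [455.1 263.1 178. ] -53.008266712509986 29.23603972851387
held front mid [480.9 261.8 182. ] -52.74880103230975 3.4269616848871607
heldtop corner [507.1 261.9 182. ] -51.01346475181468 -22.76149036619079
heldbot corner [454.8 261.6 182. ] -54.470979664832186 29.416847938135476
pile front [484.9 282.   18. ] -32.24935752848014 0.6033938843107728
pile c1 [512.1 281.8  18. ] -30.836842694343446 -26.502188842641008
pile c2 [459.1 283.5  18. ] -32.386327654591454 26.515439382275336
pile front [483.9 278.1  30. ] -36.24214375811429 1.3699445896530873
pile c1 [510.8 277.9  30. ] -34.844422228251865 -25.451760670584854
pile c2 [458.3 279.5  30. ] -36.377679392563614 27.010612567073935
channel top front c1 [513.3 246.   80. ] -66.47025396917194 -29.944800564263407
channel c2 [452.5 248.   80. ] -68.1949621286852 30.9136272257469
```

```bash
python3 - <<'E'
from h import *
np.set_printoptions(precision=1,suppress=True,linewidth=200)
c=load("e","top"); g=c["color"].astype(int).sum(2)//3
for r in (222,227,230): print(r,g[r,114:164])
print("col128",g[210:245,130]); print("col147",g[210:250,147])
x=np.array([.061,.998]);y=np.array([-.998,.061]);n=np.array([487.5,314.2])
E
```

```text
222 [ 43  46 133 167 168 169 169 170 169 170 170 171 171 171 170 171 171 173 172 170 171 171 172 172 173 171 173  96 133 153 147 143 132 109 111 108 105 120 122 126 108 102  75  62  67  63  60  61  63
  89]
227 [ 41 129 167 170 170 169 170 171 171 169 169 170 173 170 172 172 172 171 171 174 148  82  67  91 155 175  95 122 170 174 174 175 174 174 174 175 172 175 174 175 105  92  68  58  62  59  63  60  68
 100]
230 [ 41  52  39 100 160 169 171 170 171 171 171 170 171 170 171 171 172 173 172 173 172 174 173 174 173 164  93 167 173 174 174 173 174 177 175 175 176 175 176 155 112  78  64  63  59  64  58  62  88
  60]
col128 [101 100  99 101 100  97 102 179 171 170 170 172 171 170 171 172 171 172 172 172 172 173 173 173 172 174 144 164  84  86  92  99 101  99 100]
col147 [ 94 104 105 103 102 106 106 104 105 103 104 104 109 171 173 172 173 174 174 174 177 175 174 174 175 175 175 175 180 127  94  91 108 105 105 108 105 107 105 109]
```

>>> send_rows:
  deltas:
    - {"xyz": [0.8,1.8,-40],"dr": [0,0,0],"fingers": 40}
    - {"xyz": [0,0,-30],"dr": [0,0,0],"fingers": 40}
    - {"xyz": [0,0,-10],"dr": [0,0,0],"fingers": 40}
    - {"xyz": [0,0,-8],"dr": [0,0,0],"fingers": 40}
    - {"xyz": [0,0,-8],"dr": [0,0,0],"fingers": 40}
    - {"xyz": [0,0,-8],"dr": [0,0,0],"fingers": 40}
    - {"xyz": [0,0,0],"dr": [0,0,0],"fingers": 40}

```text
t: 15.2
position: [0.4871, 0.316, 0.0626]
orientation: [-180.0, 0.0, 86.5]
ft_force: [0.1, 0.7, -3.4]
grip_width: 0.0476
gripper_force: 73.8
```

>>> send_rows:
  deltas:
    - {"xyz": [0,0,-8],"dr": [0,0,0],"fingers": 40}
    - {"xyz": [0,0,-8],"dr": [0,0,0],"fingers": 40}
    - {"xyz": [0,0,-6],"dr": [0,0,0],"fingers": 40}
    - {"xyz": [0,0,-4],"dr": [0,0,0],"fingers": 40}
    - {"xyz": [0,0,-4],"dr": [0,0,0],"fingers": 40}
    - {"xyz": [0,0,-2],"dr": [0,0,0],"fingers": 40}

```text
t: 15.95
position: [0.4874, 0.316, 0.0308]
orientation: [180.0, 0.0, 86.5]
ft_force: [-0.3, -0.7, -3.7]
grip_width: 0.0477
gripper_force: 73.9
```

>>> send_rows:
  deltas:
    - {"xyz": [0,0,-3],"dr": [0,0,0],"fingers": 40}
    - {"xyz": [0,0,-2],"dr": [0,0,0],"fingers": 40}
    - {"xyz": [0,0,-2],"dr": [0,0,0],"fingers": 40}
    - {"xyz": [0,0,0],"dr": [0,0,0],"fingers": 40}

```text
t: 16.45
position: [0.4873, 0.316, 0.0239]
orientation: [-180.0, 0.0, 86.5]
ft_force: [-0.2, 0.2, -3.4]
grip_width: 0.0479
gripper_force: 73.9
```

>>> send_rows:
  deltas:
    - {"xyz": [0,0,-2],"dr": [0,0,0],"fingers": 40}
    - {"xyz": [0,0,-2],"dr": [0,0,0],"fingers": 40}
    - {"xyz": [0,0,0],"dr": [0,0,0],"fingers": 40}

```text
t: 16.82
position: [0.4873, 0.316, 0.0198]
orientation: [-180.0, 0.0, 86.5]
ft_force: [0.7, 0.1, -4.0]
grip_width: 0.0477
gripper_force: 73.9
```

>>> send_rows:
  deltas:
    - {"xyz": [0,0,-2],"dr": [0,0,0],"fingers": 40}
    - {"xyz": [0,0,-1.5],"dr": [0,0,0],"fingers": 40}
    - {"xyz": [0,0,0],"dr": [0,0,0],"fingers": 40}

```text
t: 17.2
position: [0.4873, 0.316, 0.0164]
orientation: [-180.0, 0.0, 86.5]
ft_force: [0.8, 0.2, -2.9]
grip_width: 0.0478
gripper_force: 73.9
```

>>> send_rows:
  deltas:
    - {"xyz": [0,0,-1.5],"dr": [0,0,0],"fingers": 40}
    - {"xyz": [0,0,-1.5],"dr": [0,0,0],"fingers": 40}
    - {"xyz": [0,0,0],"dr": [0,0,0],"fingers": 40}

```text
t: 17.58
position: [0.4873, 0.3159, 0.0133]
orientation: [-180.0, 0.0, 86.5]
ft_force: [-0.1, -0.3, -4.3]
grip_width: 0.0483
gripper_force: 73.9
```

>>> send_rows:
  deltas:
    - {"xyz": [0,0,-1.5],"dr": [0,0,0],"fingers": 40}
    - {"xyz": [0,0,-1],"dr": [0,0,0],"fingers": 40}
    - {"xyz": [0,0,0],"dr": [0,0,0],"fingers": 40}

```text
t: 17.95
position: [0.4876, 0.3161, 0.0125]
orientation: [-180.0, -0.1, 86.5]
ft_force: [-4.2, -0.8, 9.3]
grip_width: 0.0478
gripper_force: 75.2
```

Contact is felt: the force went from -4 to +9 N with the plate's underside at about 14 mm. Release, then retreat.

>>> send_rows:
  deltas:
    - {"xyz": [0,0,0],"dr": [0,0,0],"fingers": 62}
    - {"xyz": [0,0,0],"dr": [0,0,0],"fingers": 62}
    - {"xyz": [0,0,0],"dr": [0,0,0],"fingers": 62}
    - {"xyz": [0,0,8],"dr": [0,0,0],"fingers": 62}
    - {"xyz": [0,0,30],"dr": [0,0,0],"fingers": 62}
    - {"xyz": [0,0,45],"dr": [0,0,0],"fingers": 62}
    - {"xyz": [0,0,60],"dr": [0,0,0],"fingers": 62}
    - {"xyz": [0,0,20],"dr": [0,0,0],"fingers": 62}
    - {"xyz": [-2,-50,0],"dr": [0,0,-0.112],"fingers": 70}
    - {"xyz": [-2,-50,0],"dr": [0,0,-0.112],"fingers": 70}
    - {"xyz": [-2,-50,0],"dr": [0,0,-0.112],"fingers": 70}
    - {"xyz": [-2,-50,0],"dr": [0,0,-0.112],"fingers": 70}

```text
t: 19.45
position: [0.4794, 0.1144, 0.1745]
orientation: [180.0, -0.1, 60.6]
ft_force: [0.6, 0.1, 0.6]
grip_width: 0.0702
gripper_force: 0.0
```

>>> send_rows:
  deltas:
    - {"xyz": [-2,-50,0],"dr": [0,0,-0.112],"fingers": 70}
    - {"xyz": [-2,-50,0],"dr": [0,0,-0.112],"fingers": 70}
    - {"xyz": [-2,-50,0],"dr": [0,0,-0.112],"fingers": 70}
    - {"xyz": [-2,-50,0],"dr": [0,0,-0.112],"fingers": 70}
    - {"xyz": [-2,-50,0],"dr": [0,0,-0.112],"fingers": 70}
    - {"xyz": [-2,-50,0],"dr": [0,0,-0.112],"fingers": 70}
    - {"xyz": [0,0,0],"dr": [0,0,0],"fingers": 70}
    - {"xyz": [0,0,0],"dr": [0,0,0],"fingers": 70}

```text
t: 20.45
position: [0.4674, -0.1836, 0.1741]
orientation: [-180.0, -0.0, 22.3]
ft_force: [0.1, 0.4, 0.4]
grip_width: 0.0701
gripper_force: 0.0
```

```bash
python3 - <<'E'
from h import *
np.set_printoptions(precision=4,suppress=True)
d=snap("f"); s=robot.sense(); print(s["position"],s["orientation"],s["qpos"])
for n in d:
  for p in plates(d[n]): print(n,np.array(p[:5]),p[5])
T=d["top"]["color"][150:300,60:210,::-1]; B=d["side"]["color"][160:320,:][:, 60:460,::-1]
cv2.imwrite("pics/z7.png",np.hstack([cv2.resize(T,(400,400),interpolation=cv2.INTER_CUBIC),cv2.resize(d["side"]["color"][200:330,80:210,::-1],(400,400),interpolation=cv2.INTER_CUBIC)]))
E
```

```text
[ 0.4678 -0.1824  0.1739] [-179.9452   -0.0202   22.4822] [-35.6142  21.1653  64.2391 112.9196 -22.2264  59.5274 -28.7756]
top [ 445.5663 -452.8345   -1.1807   88.5002   47.9012] [398.875  251.1023]
top [487.5476 324.9132  86.3679  75.8833  49.0213] [140.2785 229.8861]
side [496.4622 315.2782  86.571   85.4465  50.043 ] [155.7639 273.6806]
```

View pics/z7.png

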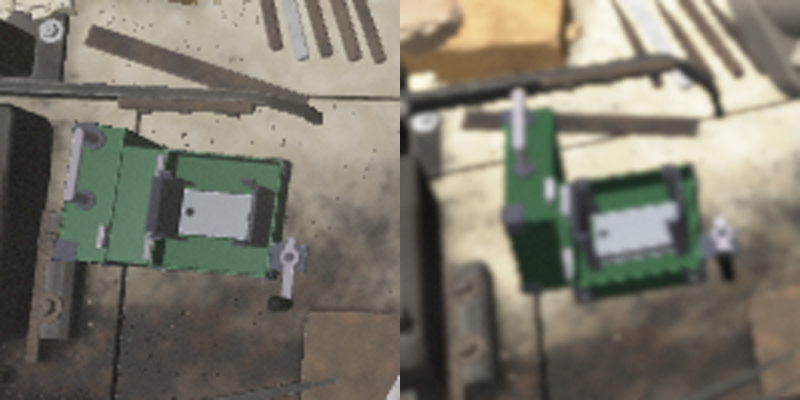

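Plate 1 lies flat in the nest. Plate 2 has been knocked to about (446,-453), near the red box, so I'll check clearance there.

```bash
python3 - <<'E'
from h import *
np.set_printoptions(precision=3,suppress=True)
c=load("f","top");s=load("f","side")
for z in(0,.05,.1,.15): print(z,back(c,(399,272),z)[0],back(c,(440,250),.01)[0])
T=c["color"][220:340,330:490,::-1];S=s["color"][180:320,320:480,::-1]
cv2.imwrite("pics/z8.png",np.hstack([cv2.resize(T,(400,300)),cv2.resize(S,(343,300))]))
E
```

```text
0 [ 0.384 -0.456  0.   ] [ 0.452 -0.576  0.01 ]
0.05 [ 0.384 -0.44   0.05 ] [ 0.452 -0.576  0.01 ]
0.1 [ 0.384 -0.424  0.1  ] [ 0.452 -0.576  0.01 ]
0.15 [ 0.384 -0.409  0.15 ] [ 0.452 -0.576  0.01 ]
```

View pics/z8.png

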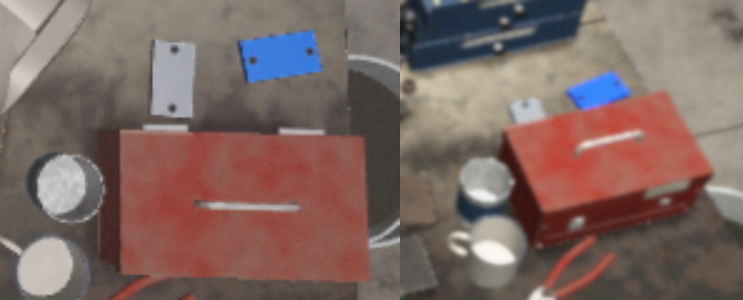

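>>> send_rows:
  deltas:
    - {"xyz": [-3,-45,0],"dr": [0,0,-0.0687],"fingers": 70}
    - {"xyz": [-3,-45,0],"dr": [0,0,-0.0687],"fingers": 70}
    - {"xyz": [-3,-45,0],"dr": [0,0,-0.0687],"fingers": 70}
    - {"xyz": [-3,-45,0],"dr": [0,0,-0.0687],"fingers": 70}
    - {"xyz": [-3,-45,0],"dr": [0,0,-0.0687],"fingers": 70}
    - {"xyz": [-3,-45,0],"dr": [0,0,-0.0687],"fingers": 70}
    - {"xyz": [0,0,-40],"dr": [0,0,0],"fingers": 66}
    - {"xyz": [0,0,-40],"dr": [0,0,0],"fingers": 66}
    - {"xyz": [0,0,0],"dr": [0,0,0],"fingers": 66}
    - {"xyz": [0,0,0],"dr": [0,0,0],"fingers": 66}
    - {"xyz": [0,0,0],"dr": [0,0,0],"fingers": 66}

```text
t: 21.92
position: [0.4506, -0.4547, 0.0961]
orientation: [179.9, -0.1, -1.2]
ft_force: [-0.7, 0.3, 0.9]
grip_width: 0.0664
gripper_force: 0.0
```

```bash
python3 - <<'E'
from h import *
np.set_printoptions(precision=4,suppress=True)
d=snap("g"); s=robot.sense(); print(s["position"],s["orientation"],s["qpos"],s["ft_force"])
for n in d:
  for p in plates(d[n]): print(n,np.array(p[:5]),p[5])
E
```

```text
[ 0.4502 -0.4545  0.0956] [179.9036  -0.1153  -1.2636] [  4.5089  41.6412  55.2276  98.3077 -38.6489  60.993  -18.5496] [-0.7447  0.846   0.3756]
top [487.5476 324.9132  86.3679  75.8833  49.0213] [140.2658 229.8861]
side [496.7446 315.1967  86.571   85.3177  49.4694] [155.16 273.76]
```

>>> send_rows:
  deltas:
    - {"xyz": [0,1.7,-35],"dr": [0,0,0],"fingers": 64}
    - {"xyz": [0,0,-35],"dr": [0,0,0],"fingers": 64}
    - {"xyz": [0,0,-14],"dr": [0,0,0],"fingers": 64}
    - {"xyz": [0,0,-8],"dr": [0,0,0],"fingers": 64}
    - {"xyz": [0,0,-5],"dr": [0,0,0],"fingers": 64}
    - {"xyz": [0,0,0],"dr": [0,0,0],"fingers": 64}
    - {"xyz": [0,0,0],"dr": [0,0,0],"fingers": 64}

```text
t: 22.9
position: [0.4498, -0.4527, -0.0022]
orientation: [179.9, -0.1, -1.3]
ft_force: [0.0, -0.5, 0.3]
grip_width: 0.0638
gripper_force: 0.0
```

>>> send_rows:
  deltas:
    - {"xyz": [0,0,0],"dr": [0,0,0],"fingers": 40}
    - {"xyz": [0,0,0],"dr": [0,0,0],"fingers": 40}
    - {"xyz": [0,0,0],"dr": [0,0,0],"fingers": 40}
    - {"xyz": [0,0,0],"dr": [0,0,0],"fingers": 40}
    - {"xyz": [0,0,15],"dr": [0,0,0],"fingers": 40}
    - {"xyz": [0,0,45],"dr": [0,0,0],"fingers": 40}
    - {"xyz": [0,0,57],"dr": [0,0,0],"fingers": 40}
    - {"xyz": [0,0,57],"dr": [0,0,0],"fingers": 40}
    - {"xyz": [0,0,0],"dr": [0,0,0],"fingers": 40}
  squeeze: 70

```text
t: 24.02
position: [0.4505, -0.4552, 0.1764]
orientation: [179.6, -0.4, -1.3]
ft_force: [0.1, -0.0, -4.3]
grip_width: 0.048
gripper_force: 73.7
```

>>> send_rows:
  deltas:
    - {"xyz": [2.4,48.2,0],"dr": [0,0,0.0958],"fingers": 40}
    - {"xyz": [2.4,48.2,0],"dr": [0,0,0.0958],"fingers": 40}
    - {"xyz": [2.4,48.2,0],"dr": [0,0,0.0958],"fingers": 40}
    - {"xyz": [2.4,48.2,0],"dr": [0,0,0.0958],"fingers": 40}
    - {"xyz": [2.4,48.2,0],"dr": [0,0,0.0958],"fingers": 40}
    - {"xyz": [2.4,48.2,0],"dr": [0,0,0.0958],"fingers": 40}
    - {"xyz": [2.4,48.2,0],"dr": [0,0,0.0958],"fingers": 40}
    - {"xyz": [2.4,48.2,0],"dr": [0,0,0.0958],"fingers": 40}

```text
t: 25.02
position: [0.467, -0.0646, 0.1699]
orientation: [-179.9, 0.1, 42.8]
ft_force: [0.7, 0.7, -4.2]
grip_width: 0.0481
gripper_force: 74.1
```

>>> send_rows:
  deltas:
    - {"xyz": [2.4,48.2,0],"dr": [0,0,0.0958],"fingers": 40}
    - {"xyz": [2.4,48.2,0],"dr": [0,0,0.0958],"fingers": 40}
    - {"xyz": [2.4,48.2,0],"dr": [0,0,0.0958],"fingers": 40}
    - {"xyz": [2.4,48.2,0],"dr": [0,0,0.0958],"fingers": 40}
    - {"xyz": [2.4,48.2,0],"dr": [0,0,0.0958],"fingers": 40}
    - {"xyz": [2.4,48.2,0],"dr": [0,0,0.0958],"fingers": 40}
    - {"xyz": [2.4,48.2,0],"dr": [0,0,0.0958],"fingers": 40}
    - {"xyz": [2.4,48.2,0],"dr": [0,0,0.0958],"fingers": 40}
    - {"xyz": [0,0,0],"dr": [0,0,0],"fingers": 40}
    - {"xyz": [0,0,0],"dr": [0,0,0],"fingers": 40}
    - {"xyz": [0,0,0],"dr": [0,0,0],"fingers": 40}

```text
t: 26.4
position: [0.4876, 0.3169, 0.1704]
orientation: [-179.9, 0.1, 86.4]
ft_force: [1.6, -0.5, -4.4]
grip_width: 0.0482
gripper_force: 74.0
```

```bash
python3 - <<'E'
from h import *
np.set_printoptions(precision=4,suppress=True,linewidth=200)
d=snap("h"); s=robot.sense(); print(s["position"],s["orientation"],s["ft_force"])
g=d["top"]["color"].astype(int).sum(2)//3
for r in (222,225,230): print(r,g[r,114:164])
print(g[210:245,130])
E
```

```text
[0.4879 0.3175 0.1709] [-179.9803    0.0214   86.4008] [-0.0433  0.1985 -3.4719]
222 [163 170 167 169 169 169 169 170 170 170 170 170 168 168 172 172 172 170 171 170 171 172 170 172 134  79 163 188 161 149 142 140 110 101 110 108 107 115 122 124 109 103  75  63  62  62  64  62  61
  87]
225 [169 169 169 170 170 169 171 171 171 171 173 172 171 170 170 170 170 171 110  64  58 104 164 172  93  96 165 173 173 174 173 172 174 174 174 173 174 174 175 174 122 109  75  60  66  66  61  64  73
 116]
230 [ 45  48 165 171 170 170 171 170 170 171 171 170 170 172 172 172 172 172 172 173 173 172 176  94  94 168 174 173 174 173 173 175 173 174 176 175 174 175 174 115 105  76  61  56  61  65  63  60  90
  57]
[ 99  99 101  98 101 108 159 170 171 171 170 170 172 171 170 170 170 172 171 173 172 172 173 172 170 150 174 183  82  87  90 101 103  99 102]
```

>>> send_rows:
  deltas:
    - {"xyz": [-0.3,0.7,-50],"dr": [0,0,0],"fingers": 40}
    - {"xyz": [0,0,-30],"dr": [0,0,0],"fingers": 40}
    - {"xyz": [0,0,-10],"dr": [0,0,0],"fingers": 40}
    - {"xyz": [0,0,-8],"dr": [0,0,0],"fingers": 40}
    - {"xyz": [0,0,-8],"dr": [0,0,0],"fingers": 40}
    - {"xyz": [0,0,-8],"dr": [0,0,0],"fingers": 40}
    - {"xyz": [0,0,0],"dr": [0,0,0],"fingers": 40}

```text
t: 27.38
position: [0.4872, 0.3195, 0.0567]
orientation: [-180.0, 0.0, 86.5]
ft_force: [-0.4, 0.1, -3.6]
grip_width: 0.0479
gripper_force: 73.9
```

>>> send_rows:
  deltas:
    - {"xyz": [0,0,-8],"dr": [0,0,0],"fingers": 40}
    - {"xyz": [0,0,-7],"dr": [0,0,0],"fingers": 40}
    - {"xyz": [0,0,-4],"dr": [0,0,0],"fingers": 40}
    - {"xyz": [0,0,-3],"dr": [0,0,0],"fingers": 40}
    - {"xyz": [0,0,0],"dr": [0,0,0],"fingers": 40}

```text
t: 28.0
position: [0.4875, 0.3195, 0.0348]
orientation: [-180.0, 0.0, 86.5]
ft_force: [0.9, -0.4, -4.0]
grip_width: 0.0482
gripper_force: 74.0
```

>>> send_rows:
  deltas:
    - {"xyz": [0,0,-3],"dr": [0,0,0],"fingers": 40}
    - {"xyz": [0,0,-2.5],"dr": [0,0,0],"fingers": 40}
    - {"xyz": [0,0,-2],"dr": [0,0,0],"fingers": 40}
    - {"xyz": [0,0,0],"dr": [0,0,0],"fingers": 40}

```text
t: 28.5
position: [0.4874, 0.3196, 0.0273]
orientation: [-180.0, 0.0, 86.5]
ft_force: [0.7, 0.5, -3.9]
grip_width: 0.0483
gripper_force: 74.0
```

>>> send_rows:
  deltas:
    - {"xyz": [0,0,-1.5],"dr": [0,0,0],"fingers": 40}
    - {"xyz": [0,0,-1.5],"dr": [0,0,0],"fingers": 40}
    - {"xyz": [0,0,0],"dr": [0,0,0],"fingers": 40}

```text
t: 28.88
position: [0.4874, 0.3196, 0.0244]
orientation: [-180.0, 0.0, 86.5]
ft_force: [-0.1, -0.9, -2.4]
grip_width: 0.048
gripper_force: 74.0
```

>>> send_rows:
  deltas:
    - {"xyz": [0,0,-1.2],"dr": [0,0,0],"fingers": 40}
    - {"xyz": [0,0,-1],"dr": [0,0,0],"fingers": 40}
    - {"xyz": [0,0,0],"dr": [0,0,0],"fingers": 40}

```text
t: 29.25
position: [0.4876, 0.3197, 0.0227]
orientation: [-180.0, -0.0, 86.5]
ft_force: [-1.3, -0.6, 0.5]
grip_width: 0.0482
gripper_force: 74.5
```

>>> send_rows:
  deltas:
    - {"xyz": [0,0,-1.2],"dr": [0,0,0],"fingers": 40}
    - {"xyz": [0,0,0],"dr": [0,0,0],"fingers": 40}

```text
t: 29.5
position: [0.4876, 0.3197, 0.0226]
orientation: [-180.0, -0.0, 86.5]
ft_force: [-4.2, -1.3, 9.1]
grip_width: 0.0479
gripper_force: 75.6
```

Contact felt again (+9 N). Release, retreat and check.

>>> send_rows:
  deltas:
    - {"xyz": [0,0,0],"dr": [0,0,0],"fingers": 62}
    - {"xyz": [0,0,0],"dr": [0,0,0],"fingers": 62}
    - {"xyz": [0,0,0],"dr": [0,0,0],"fingers": 62}
    - {"xyz": [0,0,8],"dr": [0,0,0],"fingers": 62}
    - {"xyz": [0,0,30],"dr": [0,0,0],"fingers": 62}
    - {"xyz": [0,0,45],"dr": [0,0,0],"fingers": 62}
    - {"xyz": [0,0,60],"dr": [0,0,0],"fingers": 62}
    - {"xyz": [0,0,60],"dr": [0,0,0],"fingers": 62}
    - {"xyz": [0,0,40],"dr": [0,0,0],"fingers": 62}

```text
t: 30.62
position: [0.4885, 0.3196, 0.2678]
orientation: [179.8, -0.2, 86.5]
ft_force: [0.8, 0.1, -0.5]
grip_width: 0.062
gripper_force: 0.0
```

>>> send_rows:
  deltas:
    - {"xyz": [3,-25,0],"dr": [0,0,0.175],"fingers": 34}
    - {"xyz": [3,-25,0],"dr": [0,0,0.175],"fingers": 34}
    - {"xyz": [3,-25,0],"dr": [0,0,0.175],"fingers": 34}
    - {"xyz": [3,-25,0],"dr": [0,0,0.175],"fingers": 34}
    - {"xyz": [3,-25,0],"dr": [0,0,0.175],"fingers": 34}
    - {"xyz": [3,-25,0],"dr": [0,0,0.175],"fingers": 34}
    - {"xyz": [3,-25,0],"dr": [0,0,0.175],"fingers": 34}
    - {"xyz": [3,-25,0],"dr": [0,0,0.175],"fingers": 34}
    - {"xyz": [3,-25,0],"dr": [0,0,0.174],"fingers": 34}
    - {"xyz": [0,0,0],"dr": [0,0,0],"fingers": 34}
    - {"xyz": [0,0,0],"dr": [0,0,0],"fingers": 34}

```text
t: 32.0
position: [0.5145, 0.0956, 0.2643]
orientation: [179.9, 0.0, 176.6]
ft_force: [0.7, 0.4, -0.8]
grip_width: 0.0345
gripper_force: 0.0
```

```bash
python3 - <<'E'
from h import *
np.set_printoptions(precision=4,suppress=True,linewidth=200)
d=snap("i"); s=robot.sense(); print(s["position"],s["orientation"],s["qpos"])
for n in d:
  for p in plates(d[n],.036): print(n,np.array(p[:5]),p[5])
cv2.imwrite("pics/z9.png",np.hstack([cv2.resize(d["top"]["color"][150:300,60:210,::-1],(400,400),interpolation=cv2.INTER_CUBIC),cv2.resize(d["side"]["color"][200:330,80:210,::-1],(400,400),interpolation=cv2.INTER_CUBIC)]))
E
```

```text
[0.5144 0.0961 0.2641] [179.9699  -0.0043 176.7613] [-48.0217   9.904   37.4191 103.4619  -6.4703  68.764   78.0964]
side [488.3438 315.3107  84.9623  83.7749  48.9616] [154.2179 271.9231]
```

View pics/z9.png

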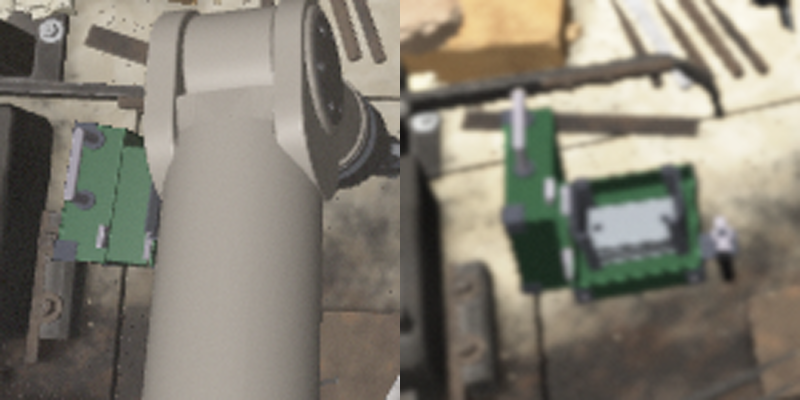

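Both plates lie stacked and square in the nest, seen at (632,222) in the side half. I'll go to the bow and, in the same step, settle what the sliver by the scrap is.

>>> send_rows:
  deltas:
    - {"xyz": [0.5,48.7,0],"dr": [0,0,0],"fingers": 34}
    - {"xyz": [0.5,48.7,0],"dr": [0,0,0],"fingers": 34}
    - {"xyz": [0.5,48.7,0],"dr": [0,0,0],"fingers": 34}
    - {"xyz": [0.5,48.7,0],"dr": [0,0,0],"fingers": 34}
    - {"xyz": [0.5,48.7,0],"dr": [0,0,0],"fingers": 34}
    - {"xyz": [0.5,48.7,0],"dr": [0,0,0],"fingers": 34}
    - {"xyz": [0,0,0],"dr": [0,0,0],"fingers": 34}
    - {"xyz": [0,0,0],"dr": [0,0,0],"fingers": 34}

```text
t: 33.1
position: [0.5171, 0.3871, 0.2636]
orientation: [-179.9, -0.0, 176.8]
ft_force: [0.0, -0.3, 0.2]
grip_width: 0.0342
gripper_force: 0.0
```

```bash
python3 - <<'E'
from h import *
print(robot.sense()["position"])
d=snap("j"); 
u=proj(d["side"],[.577,.083,.01])[0].astype(int);print(u)
S=d["side"]["color"][u[1]-40:u[1]+40,u[0]-50:u[0]+50,::-1];T=d["top"]["color"][165:245,172:272,::-1]
cv2.imwrite("pics/z10.png",np.hstack([cv2.resize(T,(400,320),interpolation=cv2.INTER_CUBIC),cv2.resize(S,(400,320),interpolation=cv2.INTER_CUBIC)]))
E
```

```text
[0.51709446 0.38706591 0.26359825]
[221 240]
```

View pics/z10.png

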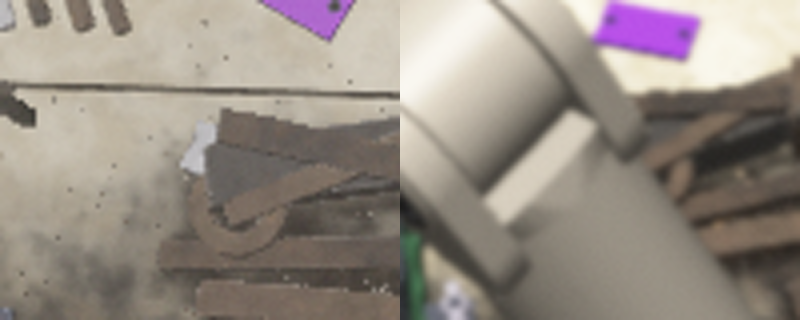

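The sliver at (200,150) is the notched end of a spanner in the scrap, not a plate, so there are two plates. Next I grip the bow and close the lid.

>>> send_rows:
  deltas:
    - {"xyz": [0,1,-30],"dr": [0,0,0],"fingers": 34}
    - {"xyz": [0,0,-25],"dr": [0,0,0],"fingers": 34}
    - {"xyz": [0,0,-14],"dr": [0,0,0],"fingers": 34}
    - {"xyz": [0,0,0],"dr": [0,0,0],"fingers": 34}
    - {"xyz": [0,0,0],"dr": [0,0,0],"fingers": 5}
    - {"xyz": [0,0,0],"dr": [0,0,0],"fingers": 5}
    - {"xyz": [0,0,0],"dr": [0,0,0],"fingers": 5}
    - {"xyz": [0,0,0],"dr": [0,0,0],"fingers": 5}
  squeeze: 50

```text
t: 34.2
position: [0.5184, 0.3883, 0.1966]
orientation: [179.9, 0.1, 176.7]
ft_force: [-0.6, 0.6, 5.9]
grip_width: 0.0081
gripper_force: 49.1
```

>>> send_rows:
  deltas:
    - {"xyz": [-0.2,-4,0],"dr": [0,0,0],"fingers": 5}
    - {"xyz": [-1.3,-21,-0.6],"dr": [0,0,0],"fingers": 5}
    - {"xyz": [-1.3,-20.8,-3.2],"dr": [0,0,0],"fingers": 5}
    - {"xyz": [-1.2,-20.2,-5.6],"dr": [0,0,0],"fingers": 5}
    - {"xyz": [-1.2,-19.4,-8],"dr": [0,0,0],"fingers": 5}
    - {"xyz": [-1.1,-18.4,-10.3],"dr": [0,0,0],"fingers": 5}
    - {"xyz": [-1,-17,-12.4],"dr": [0,0,0],"fingers": 5}

```text
t: 35.08
position: [0.5109, 0.2669, 0.1548]
orientation: [179.9, 0.1, 176.7]
ft_force: [2.3, 4.1, 0.4]
grip_width: 0.008
gripper_force: 51.3
```

>>> send_rows:
  deltas:
    - {"xyz": [-0.9,-15.4,-14.3],"dr": [0,0,0],"fingers": 5}
    - {"xyz": [-0.8,-13.6,-16.1],"dr": [0,0,0],"fingers": 5}
    - {"xyz": [-0.7,-11.5,-17.6],"dr": [0,0,0],"fingers": 5}
    - {"xyz": [-0.6,-9.3,-18.8],"dr": [0,0,0],"fingers": 5}
    - {"xyz": [-0.4,-7,-19.8],"dr": [0,0,0],"fingers": 5}
    - {"xyz": [-0.3,-4.6,-20],"dr": [0,0,0],"fingers": 5}
    - {"xyz": [0,0,-3],"dr": [0,0,0],"fingers": 5}
    - {"xyz": [0,0,0],"dr": [0,0,0],"fingers": 5}

```text
t: 36.08
position: [0.5077, 0.2066, 0.0473]
orientation: [179.8, 0.1, 176.7]
ft_force: [-2.0, 3.6, 19.9]
grip_width: 0.0077
gripper_force: 55.0
```

>>> send_rows:
  deltas:
    - {"xyz": [0,0,2],"dr": [0,0,0],"fingers": 32}
    - {"xyz": [0,0,0],"dr": [0,0,0],"fingers": 32}
    - {"xyz": [0,0,0],"dr": [0,0,0],"fingers": 32}
    - {"xyz": [0,0,30],"dr": [0,0,0],"fingers": 32}
    - {"xyz": [0,0,50],"dr": [0,0,0],"fingers": 40}
    - {"xyz": [-20,3,40],"dr": [0,0,0],"fingers": 40}
    - {"xyz": [-50,7.5,0],"dr": [0,0,0],"fingers": 40}
    - {"xyz": [-51,8,0],"dr": [0,0,0],"fingers": 40}
    - {"xyz": [0,0,0],"dr": [0,0,0],"fingers": 40}
    - {"xyz": [0,0,0],"dr": [0,0,0],"fingers": 40}

```text
t: 37.33
position: [0.3858, 0.2239, 0.1673]
orientation: [-180.0, 0.0, 176.7]
ft_force: [0.5, -0.3, 0.0]
grip_width: 0.0403
gripper_force: 0.0
```

```bash
python3 - <<'E'
from h import *
print(robot.sense()["position"])
d=snap("k"); 
cv2.imwrite("pics/z11.png",np.hstack([cv2.resize(d["top"]["color"][170:290,90:210,::-1],(400,400),interpolation=cv2.INTER_CUBIC),cv2.resize(d["side"]["color"][200:330,80:210,::-1],(400,400),interpolation=cv2.INTER_CUBIC)]))
E
```

```text
[0.38575779 0.22389557 0.16725521]
```

View pics/z11.png

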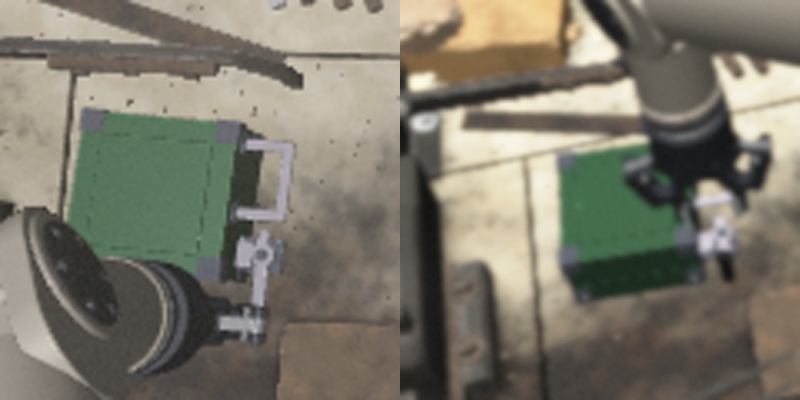

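The lid is shut flush and the latch is still swung out. I'll grip the knob and bring it home.

>>> send_rows:
  deltas:
    - {"xyz": [0.5,0.8,-45],"dr": [0,0,0],"fingers": 40}
    - {"xyz": [0,0,-35],"dr": [0,0,0],"fingers": 40}
    - {"xyz": [0,0,-29],"dr": [0,0,0],"fingers": 40}
    - {"xyz": [0,0,0],"dr": [0,0,0],"fingers": 40}
    - {"xyz": [0,0,0],"dr": [0,0,0],"fingers": 8}
    - {"xyz": [0,0,0],"dr": [0,0,0],"fingers": 8}
    - {"xyz": [0,0,0],"dr": [0,0,0],"fingers": 8}
    - {"xyz": [0,0,0],"dr": [0,0,0],"fingers": 8}
  squeeze: 25

```text
t: 38.42
position: [0.3873, 0.2255, 0.0594]
orientation: [179.9, 0.1, 176.7]
ft_force: [1.5, -0.1, 5.0]
grip_width: 0.0128
gripper_force: 25.0
```

>>> send_rows:
  deltas:
    - {"xyz": [0.4,-5.5,0],"dr": [0,0,0],"fingers": 8}
    - {"xyz": [1.1,-6,0],"dr": [0,0,0],"fingers": 8}
    - {"xyz": [2,-6,0],"dr": [0,0,0],"fingers": 8}
    - {"xyz": [2.8,-5.8,0],"dr": [0,0,0],"fingers": 8}
    - {"xyz": [3.5,-5.5,0],"dr": [0,0,0],"fingers": 8}
    - {"xyz": [4.2,-5,0],"dr": [0,0,0],"fingers": 8}
    - {"xyz": [4.8,-4.5,0],"dr": [0,0,0],"fingers": 8}
    - {"xyz": [5.4,-3.8,0],"dr": [0,0,0],"fingers": 8}
    - {"xyz": [5.9,-3.1,0],"dr": [0,0,0],"fingers": 8}
    - {"xyz": [6.2,-2.4,0],"dr": [0,0,0],"fingers": 8}
    - {"xyz": [6.5,-1.6,0],"dr": [0,0,0],"fingers": 8}
    - {"xyz": [6.6,-0.8,0],"dr": [0,0,0],"fingers": 8}

```text
t: 39.92
position: [0.4338, 0.176, 0.0586]
orientation: [179.9, -0.2, 176.8]
ft_force: [-4.1, 4.1, 8.2]
grip_width: 0.0127
gripper_force: 26.1
```

>>> send_rows:
  deltas:
    - {"xyz": [4,0,0],"dr": [0,0,0],"fingers": 8}
    - {"xyz": [0,0,0],"dr": [0,0,0],"fingers": 8}

```text
t: 40.17
position: [0.4374, 0.1757, 0.0586]
orientation: [180.0, -0.3, 176.8]
ft_force: [-4.3, 2.5, 9.7]
grip_width: 0.013
gripper_force: 26.2
```

>>> send_rows:
  deltas:
    - {"xyz": [3,0,0],"dr": [0,0,0],"fingers": 8}
    - {"xyz": [3,0,0],"dr": [0,0,0],"fingers": 8}
    - {"xyz": [0,0,0],"dr": [0,0,0],"fingers": 8}
    - {"xyz": [0,0,0],"dr": [0,0,0],"fingers": 32}
    - {"xyz": [0,0,0],"dr": [0,0,0],"fingers": 32}
    - {"xyz": [0,0,0],"dr": [0,0,0],"fingers": 32}
    - {"xyz": [0,0,20],"dr": [0,0,0],"fingers": 32}
    - {"xyz": [0,0,50],"dr": [0,0,0],"fingers": 32}
    - {"xyz": [0,0,50],"dr": [0,0,0],"fingers": 32}
    - {"xyz": [40,-40,40],"dr": [0,0,0],"fingers": 32}
    - {"xyz": [40,-45,0],"dr": [0,0,0],"fingers": 32}
    - {"xyz": [40,-45,0],"dr": [0,0,0],"fingers": 32}

```text
t: 41.68
position: [0.5629, 0.0479, 0.2152]
orientation: [179.9, 0.1, 176.8]
ft_force: [0.8, 1.3, -0.6]
grip_width: 0.0322
gripper_force: 0.0
```

```bash
python3 - <<'E'
from h import *
print(robot.sense()["position"])
d=snap("l"); 
cv2.imwrite("pics/z12.png",np.hstack([cv2.resize(d["top"]["color"][170:290,90:210,::-1],(400,400),interpolation=cv2.INTER_CUBIC),cv2.resize(d["side"]["color"][200:330,80:210,::-1],(400,400),interpolation=cv2.INTER_CUBIC)]))
E
```

```text
[0.56291222 0.04793108 0.21515378]
```

View pics/z12.png

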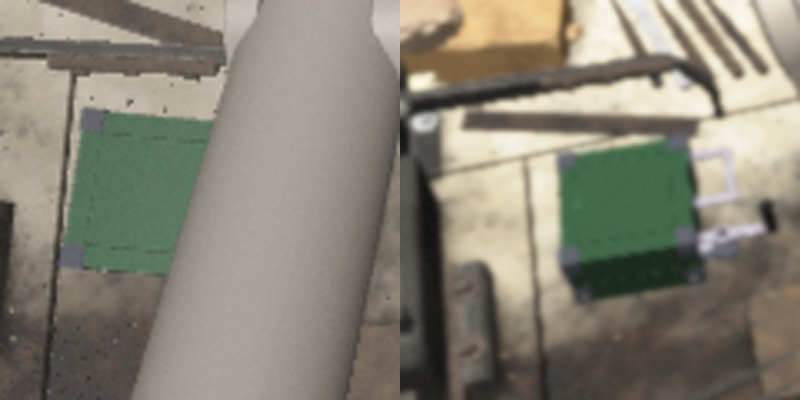

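The latch is home: its knob is back at pixel (200,270), where it started. The lid is shut and the robot is clear.

```bash
python3 -c "
from plant import robot
print(robot.finish_job())"
```

```text
the job is handed in; nothing more can be done
None
```

I put both grey plates back in the nest, square on the pile and let go only after feeling each one touch; the lid is shut, the latch is home and the job is handed in, though no verdict came back.

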